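# Level the noodle counter's bench scale and hold the level down

### The arm

A 7-joint arm with a two-finger parallel gripper is mounted at the origin on the work surface. World frame = base frame: x ahead of the robot, y to its left, z up, the work surface at z = 0. Lengths are in m, angles in rad, forces in N, time in s.
With the tool pointing down it reaches from about 0.425 to 1.025 m from the base axis. Payload 9.4 kg.
Tool frame: the origin (TCP) lies at the centre of the arm's flange, where the gripper is bolted on; the fingertips stand 186 mm ahead of it and the grasp point (between the pads) lies 167 mm ahead of it; z points along the fingers, x is the direction in which the jaws open and shut, and the axes are right-handed (so a half turn about z gives the same grasp; the last joint's range is limited). The gripper opens to 93 mm and grips with 3 to 60 N. Pads are 15 mm wide; open, the fingers measure 128 mm over their backs; the gripper's body (75 mm by 188 mm) begins 65 mm behind the grasp point.
Start: joints at [-1.212, 0.599, -0.003, 1.599, 0.002, 0.943, -0.08], TCP at [0.306, 0.657, 0.405] pointing down, gripper open.
Joint ranges: [-2.57, 2.57], [-0.35, 1.97], [-1.29, 1.29], [0.11, 2.56], [-1.05, 4.19], [0.11, 1.86], [-2.63, 2.63]. Speed limits (rad/s): [2.22, 2.22, 3.01, 3.01, 3.14, 3.14, 3.14].

### API

Orientations are given as [roll, pitch, yaw] about the fixed x, y, z axes, in that order (R = Rz(yaw) Ry(pitch) Rx(roll)).
In Python, from rig import robot, vision, order gives the robot as it stands.
- The arm moves only by the shell command python3 -m crank 'ROWS' [FORCE]. ROWS is JSON, a list of rows, each a list of 7 numbers: the gripper command: -1 is fully open, 1 is shut, values between are in proportion, then the shift along the tool's x, y, z in mm, then the turn, a rotation vector about the tool's x, y, z in degrees. In form: [[grip, tx, ty, tz, rx, ry, rz], ...]. A call has 1 to 8 rows; each row shifts and turns the pose as measured when the row begins, along the tool's axes as they then stand; what a row does not reach is not made up. A row lasts 1/10 s, in which the tool goes at most 50 mm and 8.59 degrees, less where a joint would pass 70% of its speed; a pose out of reach is approached as far as the arm can. A call with a gripper value outside its range is refused whole. The fingers move at their own pace and stop on an object; FORCE is the grip in N (left out, the last holds). Time passes only in rows, so rows that do not move let the fingers close. It gives the time, the measured TCP pose, the force and the opening at its end, in the units of the state.
- robot.observe(): the state, without advancing time (a new reading comes with each control period).
- vision.snapshot(name): name is "scene" or "top"; returns a dict with "color" (384x512x3 uint8, red, green, blue), "camera_matrix" (3x3 intrinsics, pixels), "R" (3x3) and "t" (3): a world point X has camera coordinates R X + t. Camera axes: x right, y down, z forward; pixel columns grow to the right and rows downward; lengths in m; the calibration is good to about 2 mm. A picture is of the moment at which its call begins. There is no depth.
- order.finish_job(): hands the job in, once; it reports no verdict.
Trained networks look in a picture, given as the dict that the camera call returned (one of the last four; its "shot" number tells which), for a name from the list of things; names that differ only in an ending like _2 or _b are one class to them, and where a whole thing is asked for, a point or a joint stands for the part that bears it (a point fixed in the world has none). Each returns a list of dicts, best first, with "conf" (0 to 1); they miss things now and then, are a little off and sometimes report something else, mostly with a low value. They report only what shows in the picture. A call takes as long as a camera call.
- vision.regions_of(picture, name): "pixels" (384x512 bool, what is visible of it) and "location" ([column, row] in pixels, amid what is visible of it).
The state is a dict: "time_s": time; "joint_pos": joint angles; "joint_velocities": joint speeds; "tau": joint torques, N m; "ee_pos": TCP position; "orientation": TCP orientation; "wrist_force": force on the tool from outside, world axes, zero at the start; "wrist_torque": the same for the moment, N m; "width": opening from 0.0 (shut) to 1.0 (fully open).
Only numpy, scipy, OpenCV 4.12 (cv2) and the standard library are available. Lean on these libraries where they do the work, as an engineer would, in place of code of your own. Each camera call takes 0.05 s, during which the arm holds its last target.

### The job

The white bench scale stands tilted: lay the spirit level on the middle of its pan, along the engraved line with the narrow nose towards the levelling foot, and let go; then turn the foot's wing knob until the bubble sits centred between the two black rings. Finally press down on the level with a steady, moderate push of about 10 newtons so that it sits flat on the pan with the bubble still centred, and finish while still pressing: do not let go. Leave everything else on the counter where it is.

Things in the scene. Friction and masses are not known exactly. Their poses are not given: they have to be found in the camera images.
- level: spirit level: plain aluminium bar 28 wide x 22 high, 0.17 to 0.3 kg, loose, flat on the counter at the start. Origin: on its underside, 70 mm from the plain end; +x runs to the narrow nose (14 wide, tip at x = 73 mm), z up. Green vial along its top at x = 0 to 60 mm (top 30 mm above the underside), flat thumb pad on top of the other half. Grip it across its width at the origin.
- nose (a point): tip of the spirit level's nose, 73 mm along the level's +x from its origin, 11 mm above its underside
- thumb_pad (a point): middle of the flat thumb pad on top of the spirit level, 38 mm along the level's -x, 22 mm above its underside: the place to press
- bubble (a joint): place of the pale bubble (18 mm long) along the vial, in m: 0 is centred between the two black rings (24 mm apart), positive towards the nose, stops at +-0.020. It runs uphill, 0.3 m per radian of the level's slope, and takes about 1 s to settle. Centred means within 3.5 mm of 0.
- scale: white bench scale 210 x 210, steel pan on top 60 mm high when level. It rocks about its two far feet (origin on that line at counter height, x along it, -y towards the levelling foot, z the housing's up). It cannot slide. At the start the levelling-foot side is low by 0.02 to 0.065 rad. Only the foot's knob rocks it; a push of up to 15 N on the pan does not.
- pan (a point): centre of the pan's 200 x 200 mm top face, 90 mm from the rocking line; its z is the pan's upward normal, its -y runs along the engraved black line towards the levelling foot
- foot_knob: levelling foot 145 mm from the pan's centre: vertical screw with a wing knob, a bar 48 long (its x) x 12 thick (its y) x 30 high, 72 to 102 mm above the counter. Origin: on its axis, at the counter. It stays at its height; the housing climbs on it. Clockwise from above raises the housing there, 0.03 rad per rad; 0.7 to 2.1 rad are needed. Stiff (0.15 N m), stays as left, turns 0.7 rad past level.
- knob_grip (a point): on the knob's axis at the height to grip it, 90 mm above the counter
- hoop_box: round bent-wood box, 156 across x 58 high; bystander, to be left alone
- cup: blue ceramic cup, 72 across x 75 high; bystander, to be left alone
- bowl: white bowl, 116 across x 50 high; bystander, to be left alone
- bottle: amber bottle, 60 across x 140 high; bystander, to be left alone
- jar: glass jar, 72 across x 95 high; bystander, to be left alone
- brush: wooden brush 200 long, lying; bystander, to be left alone
- spatula: wooden-handled spatula 240 long, lying; bystander, to be left alone

How it is judged:
On the way, in this order (a step that is already met when the one before it is completed fails the run):
1. the level lies on the pan along the line, nose towards the foot, let go (y of nose in the frame of pan below -0.035 m and x of nose in the frame of pan between -0.025 and 0.025 m and x of level in the frame of pan between -0.02 and 0.02 m and y of level in the frame of pan between -0.035 and 0.035 m and z of level in the frame of pan between -0.004 and 0.004 m and angle between the z axis of level and the z axis of pan, either way round below 0.03 rad and contact force between the fingers and level below 0.3 N and contact force between level and scale above 0.8 N), for 0.3 s.
2. the foot is turned until the bubble is centred, the level lying on the pan (y of nose in the frame of pan below -0.035 m and x of nose in the frame of pan between -0.025 and 0.025 m and x of level in the frame of pan between -0.02 and 0.02 m and y of level in the frame of pan between -0.035 and 0.035 m and z of level in the frame of pan between -0.004 and 0.004 m and angle between the z axis of level and the z axis of pan, either way round below 0.03 rad and value of joint bubble between -0.0035 and 0.0035 m and angle between pan's own z axis and vertical below 0.014 rad), for 0.5 s.
At the end, for the whole second after the job is handed in: The level lies flat on the pan (within 20 mm of the line, 35 mm of the middle along it, nose tip within 25 mm of the line and towards the foot), the bubble is within 3.5 mm of centre and the pan within 0.014 rad of level, and the fingers still press the level: 5 to 30 N between level and pan (all of step 2 and contact force between level and scale between 5 and 30 N and contact force between the fingers and level above 2 N); the arm keeps its last pose, push and grip.
It fails at once if a bystander is moved by more than 30 mm (distance of any of hoop_box, cup, bowl, bottle, jar, brush, spatula from where it was at the start of the episode above 0.03 m).
It also fails if it takes over 72 s, if anything falls off the work surface, if the arm or the gripper's body presses on something with over 40 N, if the wrist force passes 120 N, or if a joint passes its speed limit or range.

## Working session

There is one attempt and no reset: what is moved stays moved. The work goes in short steps, Python scripts to look and compute and a shell command to move; the robot and the scene stay as the last step left them, time stands still between calls to the robot, and variables do not carry over. Pictures are saved under pics/ and viewed, and the job is handed in when it is done.

```bash
ls; mkdir -p pics
cat > h.py <<'E'
import numpy as np, cv2
from rig import robot, vision, order
def save(p,n,crop=None,s=1):
    im=cv2.cvtColor(p["color"],cv2.COLOR_RGB2BGR)
    if crop: x0,x1,y0,y1=crop; im=im[y0:y1,x0:x1]
    cv2.imwrite("pics/"+n,cv2.resize(im,None,fx=s,fy=s,interpolation=cv2.INTER_CUBIC))
def ray(p,uv,z):
    K,R,t=map(np.array,(p["camera_matrix"],p["R"],p["t"]))
    d=R.T@np.linalg.inv(K)@np.array([uv[0],uv[1],1.]); c=-R.T@t
    return c+d*(z-c[2])/d[2]
def proj(p,X):
    K,R,t=map(np.array,(p["camera_matrix"],p["R"],p["t"])); q=K@(R@np.array(X)+t); return q[:2]/q[2]
E
python3 - <<'E'
from h import *
for c in("top","scene"):
    p=vision.snapshot(c); save(p,c+"0.png",s=1.5)
    K,R,t=map(np.array,(p["camera_matrix"],p["R"],p["t"])); print(c,K.tolist(),(-R.T@t).round(3),R.round(3).tolist())
    for n in("level","nose","thumb_pad","scale","pan","foot_knob","knob_grip","bubble"):
        try:
            for r in vision.regions_of(p,n)[:2]: print(c,n,r["conf"],r["location"],r["pixels"].sum())
        except Exception as e: print(n,e)
s=robot.observe(); print(s)
E
```

```text
pics
top [[447.310839067228, 0.0, 254.30622234002362], [0.0, 447.310839067228, 189.54072277992947], [0.0, 0.0, 1.0]] [ 0.239 -0.061  1.67 ] [[0.009, -1.0, -0.015], [-0.98, -0.006, -0.196], [0.196, 0.016, -0.98]]
top level 0.53 [314.1, 187.9] 299
top nose 0.25 [278.2, 238.9] 786
top thumb_pad 0.78 [312.2, 189.3] 318
top scale 0.55 [227.3, 177.5] 3274
top pan 0.79 [225.4, 179.7] 3283
top foot_knob 0.42 [262.6, 174.1] 67
top foot_knob 0.24 [224.8, 179.6] 3354
top knob_grip 0.49 [264.7, 171.5] 64
top bubble 0.42 [311.7, 188.2] 301
scene [[413.83187994414834, 0.0, 248.54330325874298], [0.0, 413.83187994414834, 197.09281068499598], [0.0, 0.0, 1.0]] [1.101 0.464 1.19 ] [[-0.675, 0.737, -0.015], [0.618, 0.555, -0.556], [-0.402, -0.385, -0.831]]
scene level 0.51 [203.8, 179.5] 308
scene nose 0.69 [201.1, 179.2] 280
scene nose 0.67 [268.3, 160.6] 664
scene thumb_pad 0.67 [202.8, 176.7] 341
scene scale 0.79 [264.9, 236.8] 4442
scene scale 0.48 [315.3, 316.6] 598
scene pan 0.88 [264.7, 233.9] 4439
scene foot_knob 0.55 [230.7, 206.2] 152
{'time_s': 0.9, 'joint_pos': array([-1.21172486,  0.59929049, -0.00246628,  1.59939724,  0.00178619,
        0.94291328, -0.07975761]), 'joint_velocities': array([-0.00225091,  0.00053779, -0.00043802,  0.00077696, -0.00088074,
        0.00036493, -0.00131665]), 'tau': array([-1.30698492e-03, -7.64823890e+01,  1.49518702e+00, -2.52715570e+01,
       -5.25553431e-02,  1.03970568e-02,  1.72268408e-06]), 'ee_pos': array([0.30604274, 0.65723675, 0.40472608]), 'orientation': array([3.14153795e+00, 1.89206634e-06, 1.13505303e+00]), 'wrist_force': array([ 0.49966089,  0.80122437, -0.00423319]), 'wrist_torque': array([-0.04262537,  0.03598015, -0.04365591]), 'width': 1.000183414814496}
```

View pics/top0.png

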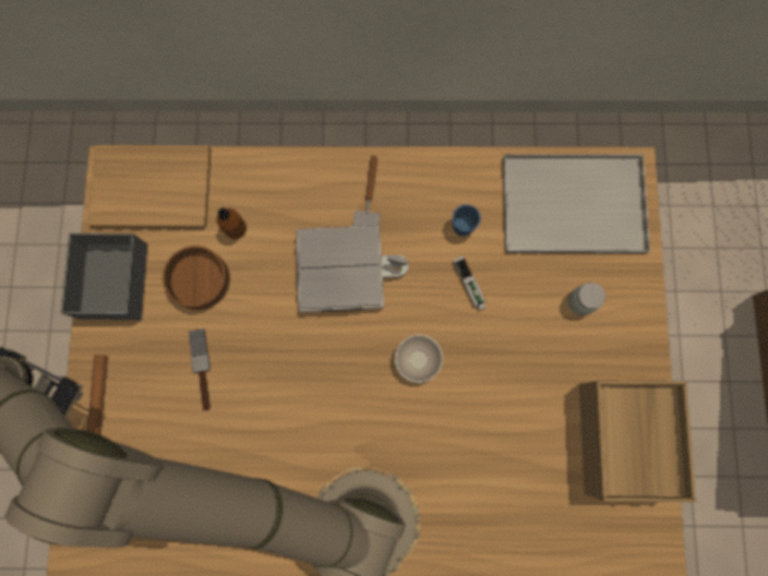

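View pics/scene0.png

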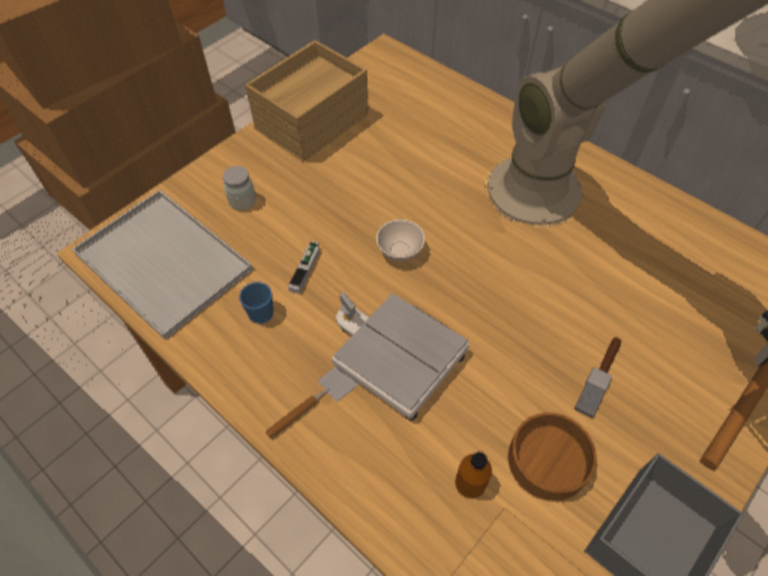

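Run:
```python
from h import *
p=vision.snapshot("top"); save(p,"t1.png",(190,340,140,230),5)
q=vision.snapshot("scene"); save(q,"s1.png",(175,325,150,280),5)
```

```text
(no output)
```

View pics/t1.png

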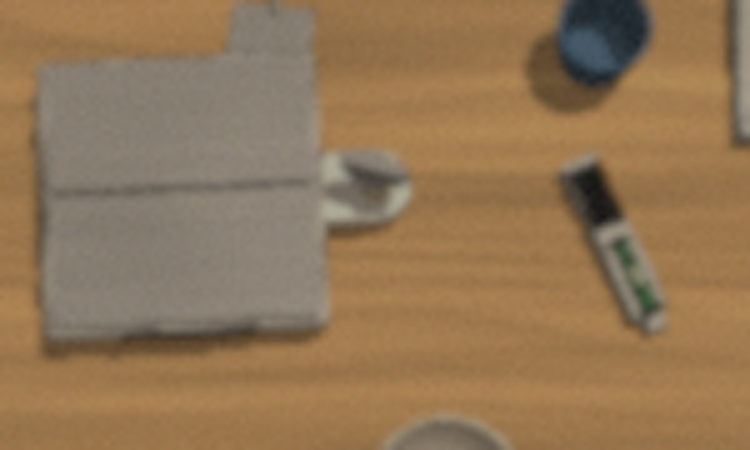

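View pics/s1.png

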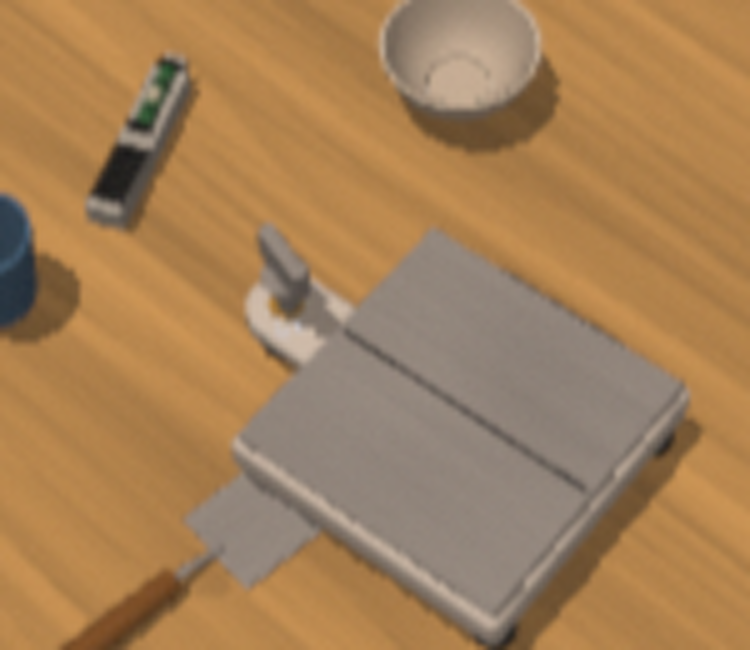

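Run:
```python
from h import *
p=vision.snapshot("top");q=vision.snapshot("scene")
T=lambda x,y:(190+x/5-.1*0,140+y/5); S=lambda x,y:(175+x/5,150+y/5)
def show(n,a,b,za,zb):
    A=ray(*a,za);B=ray(*b,zb);print(n,A.round(4),B.round(4),np.linalg.norm((A-B)[:2]).round(4),np.degrees(np.arctan2(*(B-A)[1::-1])).round(2),'mid',((A+B)/2).round(4))
show("lev top",(p,T(580,162)),(p,T(654,326)),.022,.018)
show("lev scn",(q,S(108,208)),(q,S(178,60)),.022,.018)
# pan line ends; far end (rock side)->foot side
show("line top",(p,T(45,192)),(p,T(322,181)),.063,.055)
show("line scn",(q,S(590,490)),(q,S(345,330)),.063,.055)
pc=[T(42,66),T(315,52),T(327,322),T(50,335)]
for c,z in zip(pc,(.064,.055,.055,.064)): print('pc top',ray(p,c,z).round(4))
pc=[S(498,612),S(235,440),S(433,230),S(688,390)]
for c,z in zip(pc,(.064,.055,.055,.064)): print('pc scn',ray(q,c,z).round(4))
show("knob scn",(q,S(265,230)),(q,S(303,275)),.102,.102)
show("knob top",(p,T(350,157)),(p,T(405,175)),.102,.102)
```

```text
lev top [ 0.6368 -0.2292  0.022 ] [ 0.5122 -0.283   0.018 ] 0.1357 -156.65 mid [ 0.5745 -0.2561  0.02  ]
lev scn [ 0.6386 -0.2249  0.022 ] [ 0.5132 -0.284   0.018 ] 0.1387 -154.73 mid [ 0.5759 -0.2545  0.02  ]
line top [0.6021 0.1695 0.063 ] [ 0.6134 -0.0348  0.055 ] 0.2045 -86.84 mid [0.6077 0.0673 0.059 ]
line scn [0.6028 0.1674 0.063 ] [ 0.6156 -0.023   0.055 ] 0.1909 -86.15 mid [0.6092 0.0722 0.059 ]
pc top [0.6982 0.1747 0.064 ]
pc top [ 0.7126 -0.0287  0.055 ]
pc top [ 0.5075 -0.0393  0.055 ]
pc top [0.4952 0.1622 0.064 ]
pc scn [0.7006 0.1778 0.064 ]
pc scn [ 0.7196 -0.0196  0.055 ]
pc scn [ 0.5201 -0.0322  0.055 ]
pc scn [0.5086 0.1692 0.064 ]
knob scn [ 0.6153 -0.091   0.102 ] [ 0.6238 -0.0497  0.102 ] 0.0422 78.37 mid [ 0.6196 -0.0704  0.102 ]
knob top [ 0.6203 -0.0556  0.102 ] [ 0.6072 -0.0952  0.102 ] 0.0418 -108.3 mid [ 0.6138 -0.0754  0.102 ]
```

Run:
```python
from h import *
from scipy.optimize import least_squares
p=vision.snapshot("top");q=vision.snapshot("scene")
T=lambda x,y:np.array((190+x/5,140+y/5)); S=lambda x,y:np.array((175+x/5,150+y/5))
C=[(-1,1),(-1,-1),(1,-1),(1,1)]  # pan x,y signs *0.1 ; pan -y toward foot(-Y world)
tp=[T(327,322),T(315,52),T(42,66),T(50,335)]
def Rp(yaw,th):
    return cv2.Rodrigues(np.array([0,0,yaw]))[0]@cv2.Rodrigues(np.array([th,0,0]))[0]
def pan(v,pt):
    x,y,yaw,th=v   # rocking line origin
    return np.array([x,y,0])+Rp(yaw,th)@np.array([pt[0],-.09+pt[1],.06+pt[2]])
# pan x ~ world x, y ~ world y
obs=[(p,T(315,52),(.1,-.1,0)),(p,T(42,66),(.1,.1,0)),(p,T(327,322),(-.1,-.1,0)),(p,T(50,335-5),(-.1,.1,0)),
(q,S(498,612),(.1,.1,0)),(q,S(235,440),(.1,-.1,0)),(q,S(433,230),(-.1,-.1,0)),(q,S(688,390),(-.1,.1,0)),
]
f=lambda v:np.concatenate([proj(c,pan(v,pt))-uv for c,uv,pt in obs])
r=least_squares(f,[.6,.16,.06,.04],loss='soft_l1');print(r.x,f(r.x).round(1))
v=r.x;print('centre',pan(v,(0,0,0)),'foot',pan(v,(0,-.145,0)),'yaw deg',np.degrees(v[2]))
# knob bar
kx,ky=pan(v,(0,-.145,0))[:2]
ob=[(q,S(265,230),1),(q,S(303,275),-1),(p,T(347,157),-1),(p,T(407,178),1)]
def g(w): return np.concatenate([proj(c,(w[0]-s*.024*np.cos(w[2]),w[1]-s*.024*np.sin(w[2]),.102))-uv for c,uv,s in ob])
r2=least_squares(g,[kx,ky,1.3]);print(r2.x,np.degrees(r2.x[2]),g(r2.x).round(1))
for c,n,o,cr in((p,"t2.png",(190,140),(190,340,140,230)),(q,"s2.png",(175,150),(175,325,150,280))):
    im=cv2.cvtColor(c["color"],cv2.COLOR_RGB2BGR)[cr[2]:cr[3],cr[0]:cr[1]];im=cv2.resize(im,None,fx=5,fy=5)
    P=lambda X:tuple(int(a) for a in (proj(c,X)-o)*5)
    for a,b in zip(C,C[1:]+C[:1]): cv2.line(im,P(pan(v,(a[0]*.1,a[1]*.1,0))),P(pan(v,(b[0]*.1,b[1]*.1,0))),(0,0,255))
    cv2.line(im,P(pan(v,(0,.1,0))),P(pan(v,(0,-.1,0))),(255,0,0))
    w=r2.x;R=Rp(w[2],0)
    for z in(.072,.102):
        cs=[P(np.array([w[0],w[1],z])+R@np.array([a*.024,b*.006,0])) for a,b in C]
        for i in range(4): cv2.line(im,cs[i],cs[(i+1)%4],(0,255,0))
    th=np.radians(-155.5);R=Rp(th,0)
    for z in(0,.022):
        cs=[P(np.array([.575,-.2555,z])+R@np.array(a)) for a in[(-.07,.014,0),(.06,.014,0),(.073,.007,0),(.073,-.007,0),(.06,-.014,0),(-.07,-.014,0)]]
        for i in range(6): cv2.line(im,cs[i],cs[(i+1)%6],(255,0,255))
    cv2.imwrite("pics/"+n,im)
```

```text
[0.60098914 0.16380604 0.06568618 0.08345926] [-1.3  0.6 -0.  -0.3 -0.7 -1.2  0.2 -0.4 -0.7 -0.1  0.7 -0.4  0.2 -0.
 -0.4 -2.4]
centre [0.6072044  0.06932176 0.05228854] foot [ 0.61668892 -0.07486192  0.04020099] yaw deg 3.76354113483762
[ 0.61613586 -0.07297625  1.29351343] 74.11286048254001 [ 0.1 -2.   0.2 -0.3 -1.  -0.6 -0.2 -1.2]Traceback (most recent call last):
  File "<stdin>", line 29, in <module>
  File "<stdin>", line 8, in Rp
cv2.error: OpenCV(4.12.0) /io/opencv/modules/calib3d/src/calibration_base.cpp:151: error: (-210:Unsupported format or combination of formats) The matrices must have 32f or 64f data type in function 'Rodrigues'
```

```bash
cat > fit.py <<'E'
from h import *
def Rp(yaw,th):
    return cv2.Rodrigues(np.array([0.,0,yaw]))[0]@cv2.Rodrigues(np.array([float(th),0,0]))[0]
def pan(v,pt):
    x,y,yaw,th=v
    return np.array([x,y,0])+Rp(yaw,th)@np.array([pt[0],-.09+pt[1],.06+pt[2]])
C=[(-1,1),(-1,-1),(1,-1),(1,1)]
def overlay(c,n,v,w,lev,cr,s=5):
    im=cv2.cvtColor(c["color"],cv2.COLOR_RGB2BGR)[cr[2]:cr[3],cr[0]:cr[1]];im=cv2.resize(im,None,fx=s,fy=s,interpolation=cv2.INTER_CUBIC)
    P=lambda X:tuple(int(a) for a in (proj(c,X)-(cr[0],cr[2]))*s)
    if v is not None:
        for a,b in zip(C,C[1:]+C[:1]): cv2.line(im,P(pan(v,(a[0]*.1,a[1]*.1,0))),P(pan(v,(b[0]*.1,b[1]*.1,0))),(0,0,255))
        cv2.line(im,P(pan(v,(0,.1,0))),P(pan(v,(0,-.1,0))),(255,0,0))
    if w is not None:
      R=Rp(w[2],0)
      for z in(.072,.102):
        cs=[P(np.array([w[0],w[1],z])+R@np.array([a*.024,b*.006,0])) for a,b in C]
        for i in range(4): cv2.line(im,cs[i],cs[(i+1)%4],(0,255,0))
    if lev is not None:
      R=Rp(lev[3],0)
      for z in(0,.022):
        cs=[P(np.array(lev[:3])+[0,0,z]+R@np.array(a)) for a in[(-.07,.014,0),(.06,.014,0),(.073,.007,0),(.073,-.007,0),(.06,-.014,0),(-.07,-.014,0)]]
        for i in range(6): cv2.line(im,cs[i],cs[(i+1)%6],(255,0,255))
    cv2.imwrite("pics/"+n,im)
E
python3 - <<'E'
from fit import *
p=vision.snapshot("top");q=vision.snapshot("scene")
for c,n,cr in((p,"t2.png",(190,340,140,230)),(q,"s2.png",(175,325,150,280))):
    overlay(c,n,(.602,.1625,.0657,.06),(.6165,-.074,1.293),(.575,-.2555,0,np.radians(-155.5)),cr)
E
```

```text
(no output)
```

View pics/t2.png

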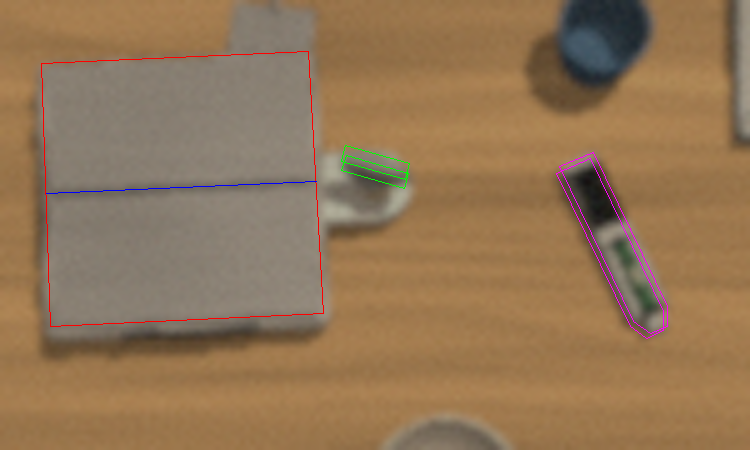

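View pics/s2.png

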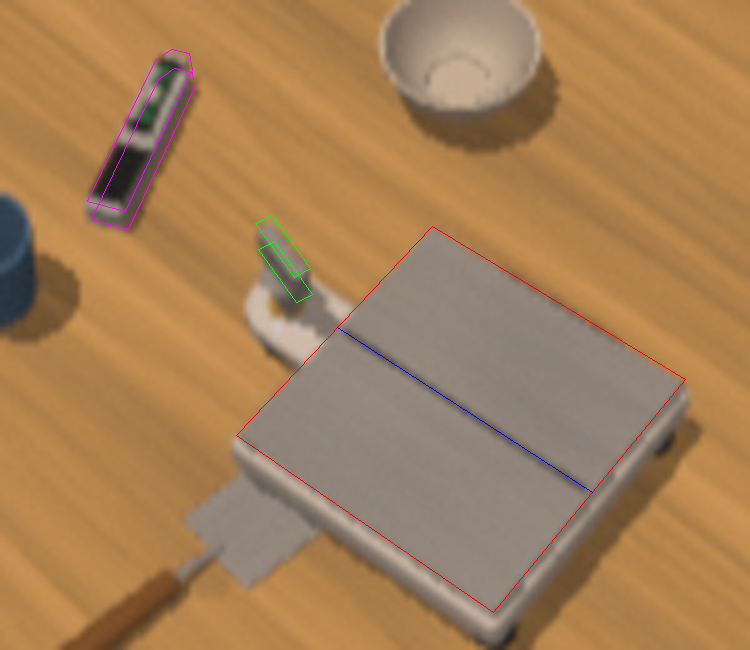

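```bash
cat > go.py <<'E'
import sys
from h import *
from scipy.spatial.transform import Rotation as Ro
# python3 go.py x y z yaw_deg [tilt about world-ish tool x deg]
def rel(X,yaw,tx=0):
    s=robot.observe(); R=Ro.from_euler('xyz',s["orientation"])
    Rt=Ro.from_euler('z',yaw,degrees=True)*Ro.from_euler('x',180,degrees=True)*Ro.from_euler('x',tx,degrees=True)
    d=R.inv().apply(np.array(X)-s["ee_pos"])*1000
    r=(R.inv()*Rt).as_rotvec(degrees=True)
    print("t",round(s["time_s"],2),"pos",s["ee_pos"].round(4),"rpy",np.degrees(s["orientation"]).round(2),"F",s["wrist_force"].round(1),"w",round(s["width"],3),"j7",s["joint_pos"][6].round(2))
    print("shift",d.round(1),"rot",r.round(2))
if __name__=="__main__":
    a=[float(v) for v in sys.argv[1:]]
    rel(a[:3],a[3],a[4] if len(a)>4 else 0)
E
R='[-1,-36,31.5,0,0,0,0]'; python3 -m crank '[[-1,-36,31.5,0,0,0,0],[-1,-36,31.5,0,0,0,0],[-1,-36,31.5,0,0,0,0],[-1,-36,31.5,0,0,0,0],[-1,-36,31.5,0,0,0,0],[-1,-36,31.5,0,0,0,0],[-1,-36,31.5,0,0,0,0],[-1,-36,31.5,0,0,0,0]]'; python3 go.py .575 -.2555 .405 -65.5
```

```text
time_s: 2.1
ee_pos: [0.4134, 0.2842, 0.4028]
orientation: [-3.14, -0.005, 1.146]
wrist_force: [0.7, -0.3, 0.1]
width: 0.999
t 2.1 pos [0.4134 0.2842 0.4028] rpy [-179.9    -0.3    65.69] F [ 0.7 -0.3  0.1] w 0.999 j7 0.43
shift [-425.3  369.4   -5.1] rot [-4.0000e-01 -4.0000e-02  1.3119e+02]
```

```bash
python3 -m crank '[[-1,-36,31.5,0,0,0,0],[-1,-36,31.5,0,0,0,0],[-1,-36,31.5,0,0,0,0],[-1,-36,31.5,0,0,0,0],[-1,-36,31.5,0,0,0,0],[-1,-36,31.5,0,0,0,0],[-1,-36,31.5,0,0,0,0],[-1,-36,31.5,0,0,0,0]]'; python3 go.py .575 -.2555 .405 -65.5
```

```text
time_s: 2.9
ee_pos: [0.5269, -0.0977, 0.4035]
orientation: [3.138, -0.01, 1.148]
wrist_force: [0.2, -0.0, -0.0]
width: 0.996
t 2.9 pos [ 0.5269 -0.0977  0.4035] rpy [179.78  -0.59  65.76] F [ 0.2 -0.  -0. ] w 0.996 j7 1.28
shift [-124.1  108.6   -2.3] rot [ -0.56  -0.57 131.26]
```

```bash
python3 -m crank '[[-1,-36,31.5,0,0,0,0],[-1,-36,31.5,0,0,0,0],[-1,0,0,0,0,0,8.5],[-1,0,0,0,0,0,8.5],[-1,0,0,0,0,0,8.5],[-1,0,0,0,0,0,8.5],[-1,0,0,0,0,0,8.5],[-1,0,0,0,0,0,8.5]]'; python3 go.py .575 -.2555 .405 -65.5
```

```text
time_s: 3.7
ee_pos: [0.5551, -0.2058, 0.4041]
orientation: [-3.141, -0.013, 0.243]
wrist_force: [-0.9, 0.8, -0.3]
width: 0.999
t 3.7 pos [ 0.5551 -0.2058  0.4041] rpy [-179.97   -0.74   13.94] F [-0.9  0.8 -0.3] w 0.999 j7 0.73
shift [ 7.3 53.  -0.8] rot [-0.54 -0.59 79.44]
```

```bash
python3 -m crank '[[-1,0,0,0,0,0,8.5],[-1,0,0,0,0,0,8.5],[-1,0,0,0,0,0,8.5],[-1,0,0,0,0,0,8.5],[-1,0,0,0,0,0,8.5],[-1,0,0,0,0,0,8.5],[-1,0,0,0,0,0,8.5],[-1,0,0,0,0,0,8.5]]'; python3 go.py .575 -.2555 .25 -65.5
```

```text
time_s: 4.5
ee_pos: [0.5555, -0.2053, 0.4055]
orientation: [-3.126, -0.006, -0.956]
wrist_force: [-0.5, 0.1, -0.9]
width: 1.001
t 4.5 pos [ 0.5555 -0.2053  0.4055] rpy [-179.13   -0.32  -54.8 ] F [-0.5  0.1 -0.9] w 1.001 j7 -0.22
shift [ 51.3  15.4 155.6] rot [-0.89 -0.24 10.7 ]
```

```bash
python3 -m crank '[[-1,25,8,40,0,0,2],[-1,24,7,40,0,0,0],[-1,0,0,30,0,0,0],[-1,0,0,30,0,0,0],[-1,0,0,0,0,0,0],[-1,0,0,0,0,0,0]]'; python3 go.py .575 -.2555 .19 -65.5
```

```text
time_s: 5.1
ee_pos: [0.5767, -0.2535, 0.2626]
orientation: [-3.122, -0.008, -0.993]
wrist_force: [0.2, 0.5, 0.4]
width: 1.0
t 5.1 pos [ 0.5767 -0.2535  0.2626] rpy [-178.9    -0.48  -56.91] F [0.2 0.5 0.4] w 1.0 j7 -0.05
shift [ 0.1  3.9 72.5] rot [-1.13 -0.4   8.59]
```

```bash
python3 -m crank '[[-1,0,4,20,-1,-0.4,6],[-1,0,0,10,0,0,2.5],[-1,0,0,0,0,0,0],[-1,0,0,0,0,0,0]]'; python3 go.py .575 -.2555 .19 -65.5
python3 - <<'E'
from fit import *
p=vision.snapshot("top");q=vision.snapshot("scene")
l=(.575,-.2555,0,np.radians(-155.5))
overlay(p,"t3.png",None,None,l,(270,350,150,220),8);overlay(q,"s3.png",None,None,l,(170,260,120,210),6)
E
```

```text
time_s: 5.5
ee_pos: [0.5757, -0.2557, 0.2377]
orientation: [-3.133, -0.005, -1.142]
wrist_force: [0.2, -0.5, -0.0]
width: 0.997
t 5.5 pos [ 0.5757 -0.2557  0.2377] rpy [-179.53   -0.28  -65.46] F [ 0.2 -0.5 -0. ] w 0.997 j7 -0.14
shift [-0.7  0.9 47.7] rot [-0.47 -0.28  0.04]
```

View pics/t3.png

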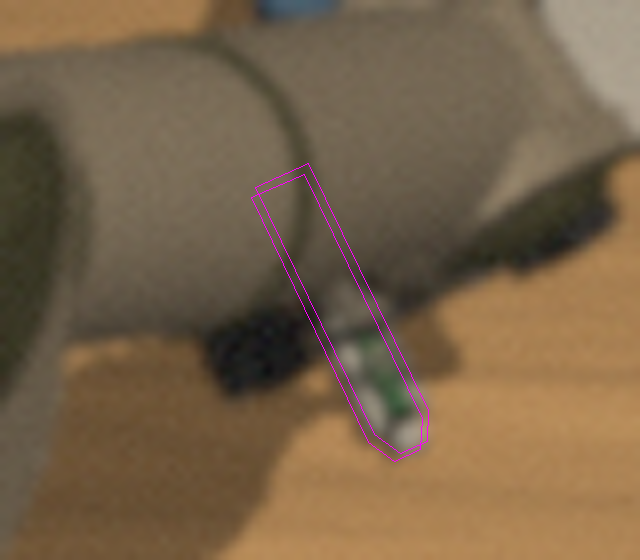

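View pics/s3.png

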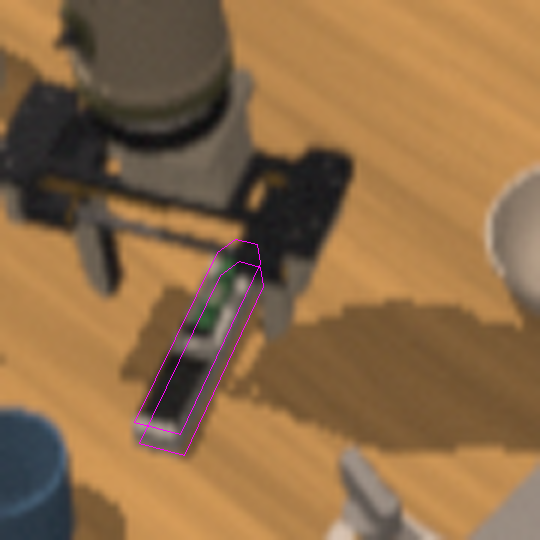

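```bash
python3 -m crank '[[-1,-0.7,1,25,-0.4,-0.2,0],[-1,0,0,15,0,0,0],[-1,0,0,7,0,0,0],[-1,0,0,0,0,0,0]]'; python3 go.py .575 -.2555 .189 -65.5
```

```text
time_s: 6.0
ee_pos: [0.576, -0.2558, 0.1923]
orientation: [-3.136, -0.004, -1.139]
wrist_force: [-0.1, 0.5, -0.3]
width: 0.999
t 6.0 pos [ 0.576  -0.2558  0.1923] rpy [-179.66   -0.25  -65.29] F [-0.1  0.5 -0.3] w 0.999 j7 -0.1
shift [-0.7  0.8  3.3] rot [-0.35 -0.25  0.21]
```

```bash
python3 -m crank '[[-1,-0.7,1,2,-0.3,-0.2,0.2],[1,0,0,0,0,0,0],[1,0,0,0,0,0,0],[1,0,0,0,0,0,0],[1,0,0,0,0,0,0],[1,0,0,0,0,0,0],[1,0,0,0,0,0,0],[1,0,0,0,0,0,0]]' 25; python3 -m crank '[[1,0,0,0,0,0,0],[1,0,0,0,0,0,0]]'; python3 go.py .575 -.2555 .189 -65.5
```

```text
time_s: 6.8
ee_pos: [0.5752, -0.2562, 0.1925]
orientation: [-3.139, -0.003, -1.143]
wrist_force: [-0.3, -0.4, 0.2]
width: 0.445
time_s: 7.0
ee_pos: [0.5753, -0.2562, 0.1925]
orientation: [-3.139, -0.003, -1.143]
wrist_force: [0.4, -0.9, -0.2]
width: 0.297
t 7.0 pos [ 0.5753 -0.2562  0.1925] rpy [-1.7986e+02 -1.6000e-01 -6.5500e+01] F [ 0.4 -0.9 -0.2] w 0.297 j7 -0.1
shift [-0.8 -0.   3.5] rot [-0.14 -0.16 -0.  ]
```

```bash
python3 -m crank '[[1,0,0,0,0,0,0],[1,0,0,0,0,0,0],[1,0,0,-25,0,0,0],[1,0,0,-45,0,0,0],[1,0,0,-45,0,0,0],[1,0,0,-45,0,0,0],[1,0,0,0,0,0,0],[1,0,0,0,0,0,0]]'; python3 go.py .6075 .069 .33 3.8
python3 - <<'E'
from fit import *
q=vision.snapshot("scene"); save(q,"s4.png",(150,300,80,230),4)
E
```

```text
time_s: 7.8
ee_pos: [0.574, -0.2555, 0.3552]
orientation: [3.139, 0.002, -1.144]
wrist_force: [-0.2, 0.4, -3.2]
width: 0.299
t 7.8 pos [ 0.574  -0.2555  0.3552] rpy [ 1.7986e+02  1.4000e-01 -6.5520e+01] F [-0.2  0.4 -3.2] w 0.299 j7 -0.26
shift [-281.3 -165.    25.4] rot [ 4.000e-02  2.000e-01 -6.932e+01]
```

View pics/s4.png

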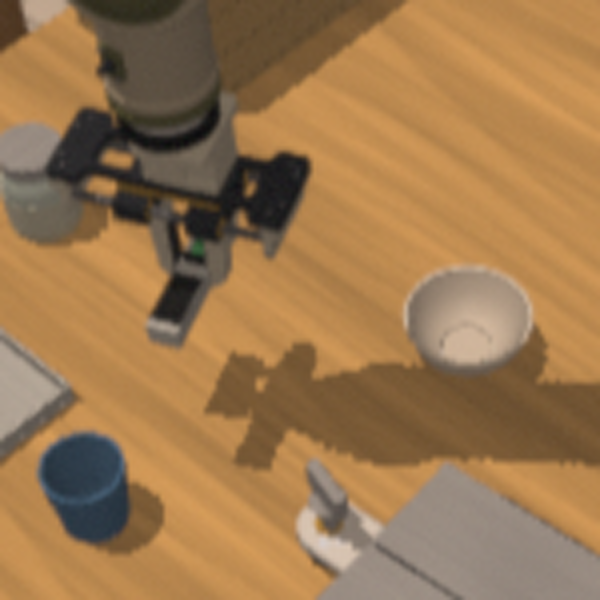

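```bash
python3 -m crank '[[1,-40,-23.5,0,0,0,0],[1,-40,-23.5,0,0,0,0],[1,-40,-23.5,0,0,0,0],[1,-40,-23.5,0,0,0,0],[1,-40,-23.5,0,0,0,0],[1,-40,-23.5,0,0,0,0],[1,-40,-23.5,0,0,0,0],[1,0,0,0,0,0,-6]]'; python3 -m crank '[[1,0,0,0,0,0,-8.5],[1,0,0,0,0,0,-8.5],[1,0,0,0,0,0,-8.5],[1,0,0,0,0,0,-8.5],[1,0,0,0,0,0,-8.5],[1,0,0,0,0,0,-8.5],[1,0,0,0,0,0,-8.5],[1,0,0,0,0,0,-6]]';python3 go.py .6075 .069 .30 3.8 3.4
```

```text
time_s: 8.65
ee_pos: [0.6073, 0.0785, 0.3407]
orientation: [3.122, 0.007, -1.045]
wrist_force: [0.2, -0.0, -3.8]
width: 0.302
time_s: 9.45
ee_pos: [0.6034, 0.0838, 0.3247]
orientation: [3.138, 0.044, 0.111]
wrist_force: [0.2, -0.7, -1.6]
width: 0.297
t 9.45 pos [0.6034 0.0838 0.3247] rpy [179.8    2.5    6.33] F [ 0.2 -0.7 -1.6] w 0.297 j7 0.19
shift [ 3.5 15.1 24.7] rot [3.65 2.57 2.46]
```

```bash
python3 -m crank '[[1,2,25,10,3.6,2.5,2.4],[1,0,0,0,0,0,0],[1,0,0,0,0,0,0]]';python3 go.py .6075 .0576 .259 3.8 3.4
```

```text
time_s: 9.75
ee_pos: [0.6066, 0.0581, 0.3094]
orientation: [-3.081, 0.007, 0.069]
wrist_force: [0.0, 0.9, -2.7]
width: 0.3
t 9.75 pos [0.6066 0.0581 0.3094] rpy [-176.51    0.42    3.98] F [ 0.   0.9 -2.7] w 0.3 j7 0.26
shift [ 1.2  3.6 50.3] rot [-0.09  0.43  0.15]
```

```bash
python3 -m crank '[[1,1,3.5,25,0,0.4,0.2],[1,0,0,20,0,0,0],[1,0,0,5,0,0,0],[1,0,0,0,0,0,0]]';python3 go.py .6075 .0576 .247 3.8 3.4
python3 - <<'E'
from fit import *
p=vision.snapshot("top");q=vision.snapshot("scene"); save(q,"s5.png",(175,325,120,270),4); save(p,"t5.png",(180,300,110,230),5)
E
```

```text
time_s: 10.15
ee_pos: [0.6067, 0.0586, 0.2554]
orientation: [-3.082, 0.006, 0.066]
wrist_force: [-0.1, -1.0, -2.4]
width: 0.297
t 10.15 pos [0.6067 0.0586 0.2554] rpy [-176.6     0.33    3.79] F [-0.1 -1.  -2.4] w 0.297 j7 0.3
shift [0.8 1.6 8.3] rot [ 0.    0.33 -0.03]
```

View pics/s5.png

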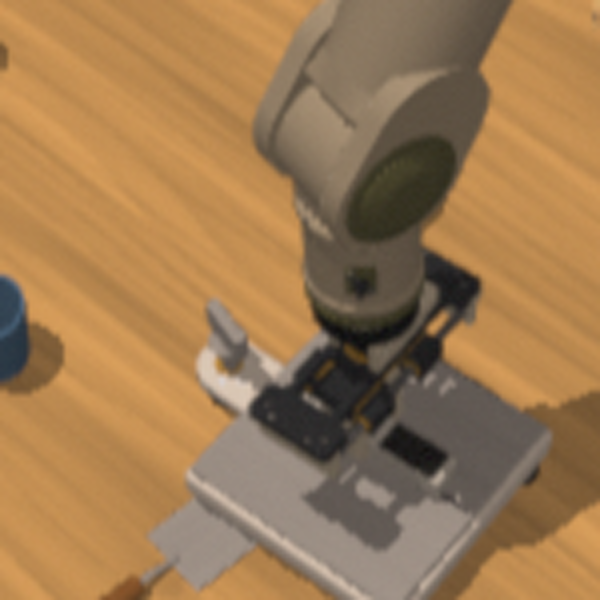

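View pics/t5.png

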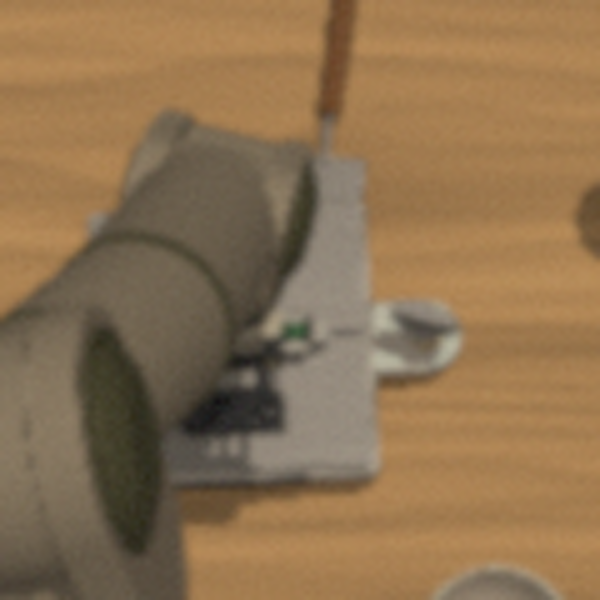

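```bash
python3 -m crank '[[1,0.5,1.5,3,0,0,0],[1,0,0,3,0,0,0],[1,0,0,0,0,0,0]]';python3 go.py .6075 .0576 .247 3.8 3.4;python3 -m crank '[[1,0,0,2.5,0,0,0],[1,0,0,0,0,0,0]]'; python3 -m crank '[[1,0,0,2.5,0,0,0],[1,0,0,0,0,0,0]]';python3 go.py .6075 .0576 .247 3.8 3.4
```

```text
time_s: 10.55
ee_pos: [0.6082, 0.0579, 0.252]
orientation: [-3.082, 0.001, 0.067]
wrist_force: [-0.3, -0.2, -3.2]
width: 0.301
t 10.55 pos [0.6082 0.0579 0.252 ] rpy [-1.7659e+02  6.0000e-02  3.8400e+00] F [-0.3 -0.2 -3.2] w 0.301 j7 0.3
shift [-0.7  0.6  4.9] rot [-0.01  0.06  0.03]
time_s: 10.75
ee_pos: [0.6084, 0.058, 0.25]
orientation: [-3.082, -0.0, 0.067]
wrist_force: [0.2, 0.3, -1.6]
width: 0.3
time_s: 10.95
ee_pos: [0.6085, 0.0581, 0.2486]
orientation: [-3.081, -0.001, 0.067]
wrist_force: [0.0, 1.0, -3.2]
width: 0.297
t 10.95 pos [0.6085 0.0581 0.2486] rpy [-1.7654e+02 -8.0000e-02  3.8200e+00] F [ 0.   1.  -3.2] w 0.297 j7 0.31
shift [-1.1  0.5  1.6] rot [-0.06 -0.08  0.03]
```

```bash
for i in 1; do python3 -m crank '[[1,0,0,2.5,0,0,0],[1,0,0,0,0,0,0]]';  python3 -m crank '[[1,0,0,2.5,0,0,0],[1,0,0,0,0,0,0]]'; done; python3 go.py .6075 .0576 .247 3.8 3.4
```

```text
time_s: 11.15
ee_pos: [0.6086, 0.0578, 0.2484]
orientation: [-3.08, -0.003, 0.066]
wrist_force: [0.6, -0.4, -2.8]
width: 0.298
time_s: 11.35
ee_pos: [0.6087, 0.0576, 0.2478]
orientation: [-3.079, -0.004, 0.066]
wrist_force: [-1.5, -0.1, -2.2]
width: 0.3
t 11.35 pos [0.6087 0.0576 0.2478] rpy [-176.42   -0.25    3.76] F [-1.5 -0.1 -2.2] w 0.3 j7 0.31
shift [-1.2 -0.   0.8] rot [-0.18 -0.25 -0.02]
```

```bash
python3 -m crank '[[1,0,0,4,0,0,0]]';  python3 -m crank '[[1,0,0,4,0,0,0]]'; python3 -m crank '[[1,0,0,4,0,0,0]]'; python3 go.py .6075 .0576 .247 3.8 3.4
```

```text
time_s: 11.45
ee_pos: [0.6088, 0.0575, 0.2455]
orientation: [-3.078, -0.005, 0.065]
wrist_force: [-8.8, -2.6, 36.5]
width: 0.299
time_s: 11.55
ee_pos: [0.6087, 0.0572, 0.2436]
orientation: [-3.077, -0.006, 0.065]
wrist_force: [-9.8, -1.8, 35.7]
width: 0.303
time_s: 11.65
ee_pos: [0.6085, 0.0569, 0.2424]
orientation: [-3.076, -0.007, 0.064]
wrist_force: [-13.3, -3.4, 58.3]
width: 0.298
t 11.65 pos [0.6085 0.0569 0.2424] rpy [-176.23   -0.4     3.68] F [-13.3  -3.4  58.3] w 0.298 j7 0.32
shift [-1.  -1.1 -4.5] rot [-0.37 -0.4  -0.09]
```

```bash
python3 -m crank '[[1,0,0,-4,0,0,0],[1,0,0,0,0,0,0]]'; python3 -m crank '[[-0.1,0,0,0,0,0,0],[-0.1,0,0,0,0,0,0],[-0.1,0,0,0,0,0,0],[-0.1,0,0,0,0,0,0],[-0.1,0,0,0,0,0,0]]'; python3 go.py .6075 .0576 .247 3.8 3.4
```

```text
time_s: 11.85
ee_pos: [0.6086, 0.0563, 0.2473]
orientation: [-3.075, -0.008, 0.064]
wrist_force: [0.1, -0.3, -2.2]
width: 0.3
time_s: 12.35
ee_pos: [0.6086, 0.0568, 0.2451]
orientation: [-3.076, -0.007, 0.064]
wrist_force: [1.1, -0.5, 0.8]
width: 0.545
t 12.35 pos [0.6086 0.0568 0.2451] rpy [-176.25   -0.38    3.69] F [ 1.1 -0.5  0.8] w 0.545 j7 0.31
shift [-1.1 -1.  -1.8] rot [-0.35 -0.39 -0.09]
```

```bash
python3 -m crank '[[-0.1,0,0,-20,0,0,0],[-0.1,0,0,-40,0,0,0],[-0.1,0,0,-40,0,0,0],[-0.1,0,0,-30,0,0,0],[-0.1,0,0,0,0,0,0]]'; python3 go.py .6165 -.074 .36 -16
python3 - <<'E'
from fit import *
p=vision.snapshot("top");q=vision.snapshot("scene"); save(q,"s6.png",(175,325,120,270),4); save(p,"t6.png",(180,300,110,230),5)
E
```

```text
time_s: 12.85
ee_pos: [0.6084, 0.0479, 0.3773]
orientation: [-3.077, -0.002, 0.064]
wrist_force: [0.4, 0.7, -0.3]
width: 0.55
t 12.85 pos [0.6084 0.0479 0.3773] rpy [-1.763e+02 -1.200e-01  3.670e+00] F [ 0.4  0.7 -0.3] w 0.55 j7 0.23
shift [  0.2 123.    9.3] rot [-3.69  0.52 19.67]
```

View pics/s6.png

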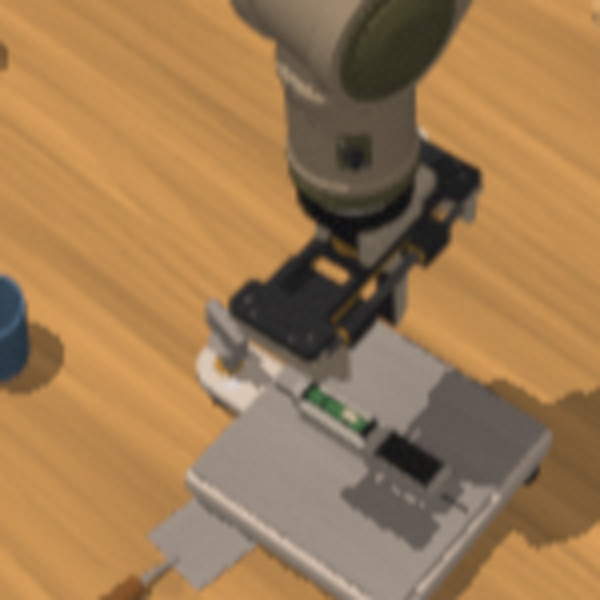

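View pics/t6.png

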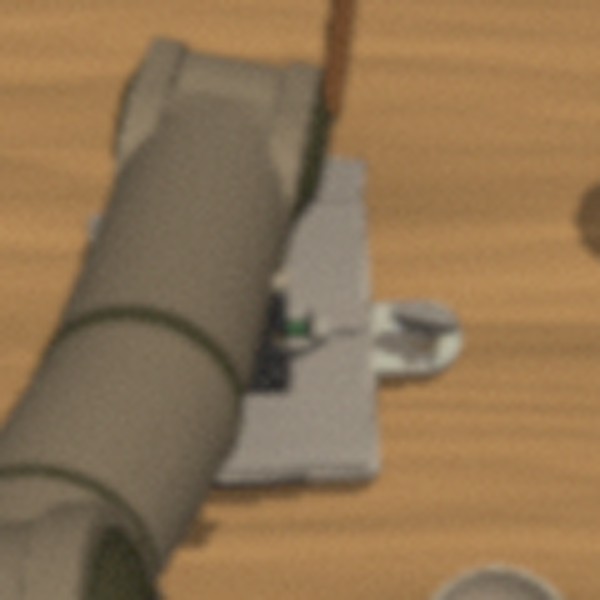

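```bash
python3 -m crank '[[-0.1,0,41,2,-1.2,0,0],[-0.1,0,41,3,-1.2,0,0],[-0.1,0,36,3,-1.2,0,0],[-0.1,0,0,0,0,0,8],[-0.1,0,0,0,0,0,8],[-0.1,0,0,0,0,0,2],[-0.1,0,0,0,0,0,0]]'; python3 go.py .6165 -.074 .36 -16
python3 - <<'E'
from fit import *
p=vision.snapshot("top");q=vision.snapshot("scene"); save(q,"s7.png",(175,325,120,270),4); save(p,"t7.png",(180,300,110,230),5)
E
```

```text
time_s: 13.65
ee_pos: [0.6133, -0.0711, 0.3495]
orientation: [3.137, 0.017, -0.254]
wrist_force: [0.7, 0.1, -0.2]
width: 0.549
t 13.65 pos [ 0.6133 -0.0711  0.3495] rpy [179.71   0.96 -14.57] F [ 0.7  0.1 -0.2] w 0.549 j7 0.14
shift [  3.6   2.  -10.6] rot [0.3  0.96 1.43]
```

View pics/s7.png

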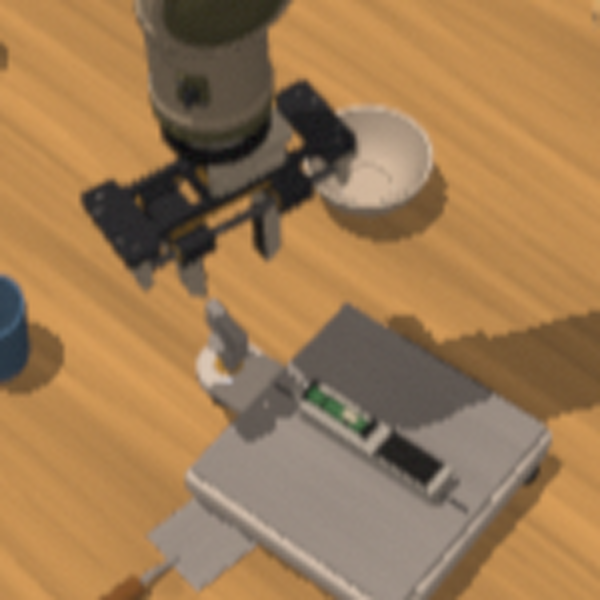

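View pics/t7.png

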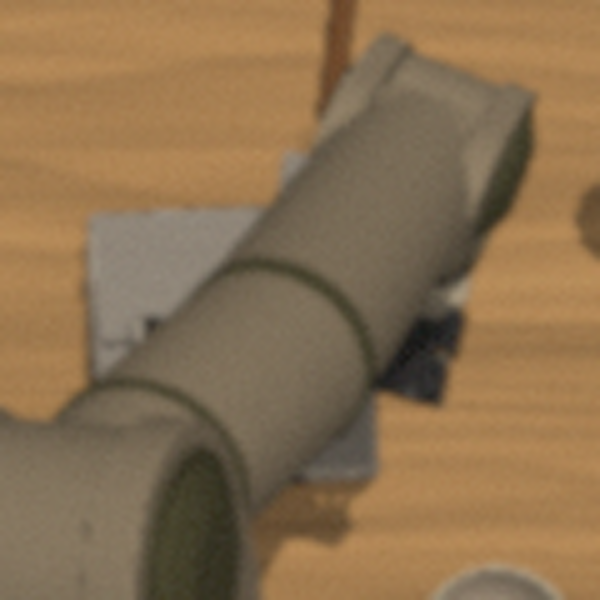

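Run:
```python
from fit import *
q=vision.snapshot("scene")
v=(.602,.1625,.0657,.06)
import scipy.optimize as so
def panxy(uv): return so.fsolve(lambda a: proj(q,pan(v,(a[0],a[1],.018)))-uv,[0,0])*1000
print(panxy((175+438/4,120+475/4)),panxy((175+285/4,120+377/4)))
save(q,"s8.png",(240,300,205,250),12)
```

```text
[-2.34719381 64.35855103] [ -2.46572957 -85.19612586]
```

View pics/s8.png

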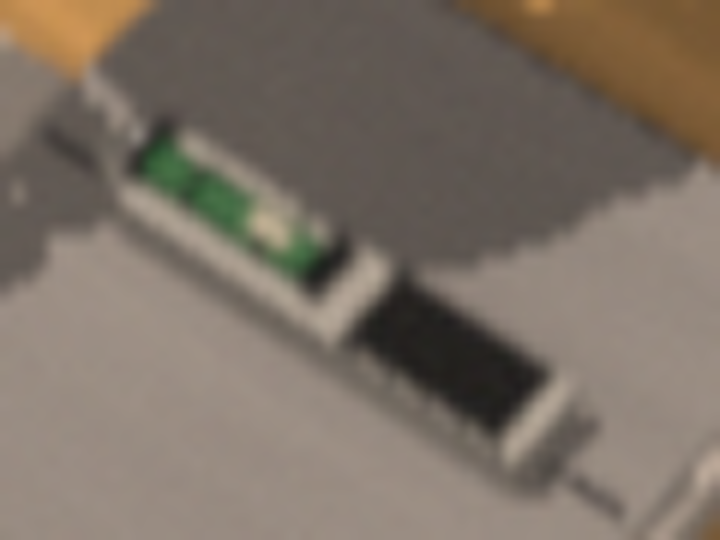

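```bash
python3 -m crank '[[-0.1,4,2,25,0.3,1,1.4],[-0.1,0,0,25,0,0,0],[-0.1,0,0,0,0,0,0]]'; python3 go.py .6165 -.074 .257 -16
```

```text
time_s: 14.1
ee_pos: [0.6172, -0.0728, 0.3]
orientation: [-3.139, -0.005, -0.27]
wrist_force: [-0.8, -0.1, -0.3]
width: 0.55
t 14.1 pos [ 0.6172 -0.0728  0.3   ] rpy [-179.84   -0.29  -15.48] F [-0.8 -0.1 -0.3] w 0.55 j7 0.17
shift [-0.6  1.5 43. ] rot [-0.16 -0.29  0.52]
```

Run:
```python
from fit import *
q=vision.snapshot("scene"); overlay(q,"s9.png",None,(.6165,-.074,1.293),None,(195,275,150,230),8)
```

```text
(no output)
```

View pics/s9.png

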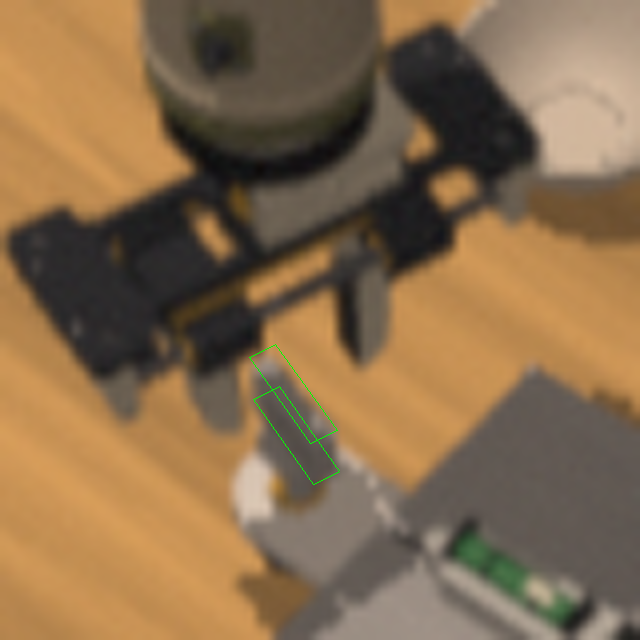

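```bash
python3 -m crank '[[-0.1,-0.5,1.5,25,-0.2,-0.3,0.5],[-0.1,0,0,18,0,0,0],[-0.1,0,0,0,0,0,0],[-0.1,0,0,0,0,0,0]]'; python3 go.py .6165 -.074 .257 -16
```

```text
time_s: 14.55
ee_pos: [0.6189, -0.0745, 0.2628]
orientation: [-3.14, -0.007, -0.276]
wrist_force: [0.4, -0.7, 0.1]
width: 0.548
t 14.55 pos [ 0.6189 -0.0745  0.2628] rpy [-179.9    -0.41  -15.79] F [ 0.4 -0.7  0.1] w 0.548 j7 0.2
shift [-2.5  0.2  5.8] rot [-0.1  -0.41  0.21]
```

```bash
python3 -m crank '[[-0.1,-3,0,5,-0.1,-0.5,0.2],[-0.1,0,0,0,0,0,0],[1,0,0,0,0,0,0],[1,0,0,0,0,0,0],[1,0,0,0,0,0,0],[1,0,0,0,0,0,0],[1,0,0,0,0,0,0],[1,0,0,0,0,0,0]]' 55; python3 go.py .6165 -.074 .257 -16
```

```text
time_s: 15.35
ee_pos: [0.617, -0.0737, 0.2617]
orientation: [-3.14, -0.004, -0.278]
wrist_force: [1.8, -0.8, -1.2]
width: 0.124
t 15.35 pos [ 0.617  -0.0737  0.2617] rpy [-179.93   -0.21  -15.93] F [ 1.8 -0.8 -1.2] w 0.124 j7 0.2
shift [-0.4  0.5  4.7] rot [-0.07 -0.21  0.07]
```

```bash
python3 -m crank '[[1,0,0,0,0,0,0],[1,0,0,0,0,0,6],[1,0,0,0,0,0,6],[1,0,0,0,0,0,6],[1,0,0,0,0,0,6],[1,0,0,0,0,0,6],[1,0,0,0,0,0,6],[1,0,0,0,0,0,6]]'; python3 go.py .6165 -.074 .2617 -60
```

```text
time_s: 16.15
ee_pos: [0.6167, -0.0736, 0.2618]
orientation: [-3.139, 0.0, -1.035]
wrist_force: [0.1, 0.3, -0.3]
width: 0.124
t 16.15 pos [ 0.6167 -0.0736  0.2618] rpy [-179.84    0.    -59.29] F [ 0.1  0.3 -0.3] w 0.124 j7 -0.33
shift [0.3 0.4 0.1] rot [-0.16  0.    0.71]
```

```bash
python3 -m crank '[[1,0,0,0,0,0,0],[1,0,0,0,0,0,0],[1,0,0,0,0,0,0],[1,0,0,0,0,0,0],[1,0,0,0,0,0,0],[1,0,0,0,0,0,0],[1,0,0,0,0,0,0],[1,0,0,0,0,0,0]]'; python3 go.py .6165 -.074 .2617 -60;python3 - <<'E'
from fit import *
q=vision.snapshot("scene"); save(q,"s10.png",(200,300,160,250),8)
E
```

```text
time_s: 16.95
ee_pos: [0.6167, -0.0736, 0.2617]
orientation: [-3.139, 0.0, -1.028]
wrist_force: [0.1, -0.8, 0.0]
width: 0.121
t 16.95 pos [ 0.6167 -0.0736  0.2617] rpy [-1.7984e+02  2.0000e-02 -5.8930e+01] F [ 0.1 -0.8  0. ] w 0.121 j7 -0.33
shift [0.3 0.4 0. ] rot [-0.16  0.02  1.07]
```

View pics/s10.png

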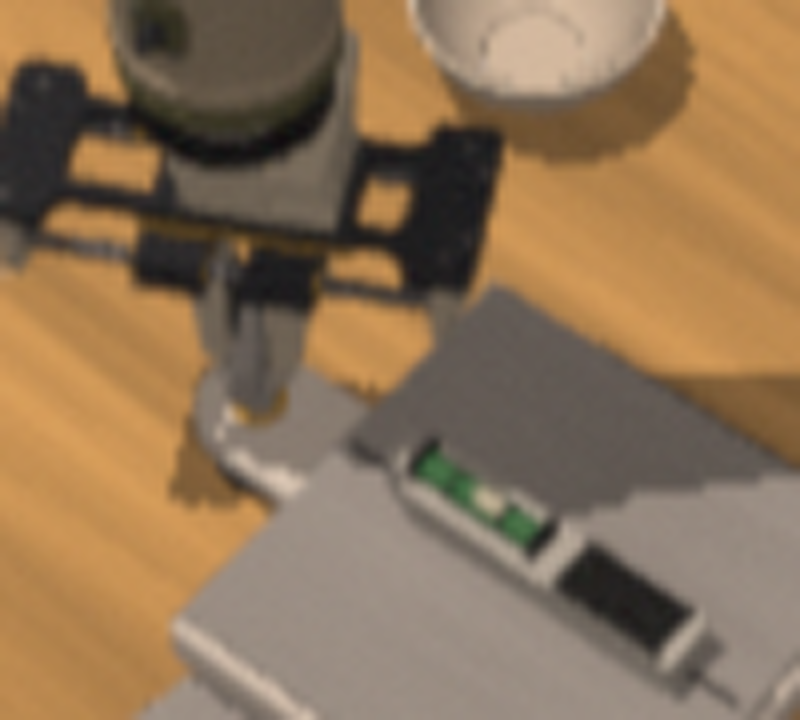

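```bash
cat > bub.py <<'E'
import sys
from fit import *
q=vision.snapshot("scene"); save(q,sys.argv[1],(245,275,210,235),24)
def prof(a,b,n=61):
    im=cv2.cvtColor(q["color"],cv2.COLOR_RGB2BGR).astype(np.float32)
    s=np.linspace(-.1,1.1,n); xs=(a[0]+(b[0]-a[0])*s).astype(np.float32);ys=(a[1]+(b[1]-a[1])*s).astype(np.float32)
    return s,cv2.remap(im,xs[None],ys[None],cv2.INTER_CUBIC)[0]
a=[float(v) for v in sys.argv[2:6]] if len(sys.argv)>5 else None
if a:
    s,c=prof(a[:2],a[2:])
    for S,x in zip(s,c): print(f"{S:.2f}:{int(x[2])},{int(x[1])},{int(x[0])}",end="  ")
E
python3 bub.py s11.png 252.9 216.6 267.2 226.6
```

```text
-0.10:91,82,77  -0.08:80,71,67  -0.06:64,60,54  -0.04:50,52,44  -0.02:44,55,41  0.00:46,66,45  0.02:52,81,52  0.04:57,93,57  0.06:61,101,61  0.08:67,106,65  0.10:70,107,67  0.12:70,108,67  0.14:69,108,67  0.16:68,107,66  0.18:67,106,66  0.20:65,102,65  0.22:62,96,63  0.24:58,89,58  0.26:54,86,54  0.28:55,88,55  0.30:59,93,58  0.32:64,100,64  0.34:69,105,68  0.36:79,112,75  0.38:93,119,83  0.40:110,127,93  0.42:132,138,108  0.44:155,150,123  0.46:170,161,133  0.48:179,168,139  0.50:185,172,142  0.52:189,174,145  0.54:190,174,145  0.56:189,173,145  0.58:187,171,144  0.60:185,168,142  0.62:175,159,135  0.64:154,142,120  0.66:126,122,100  0.68:100,106,82  0.70:80,97,70  0.72:68,96,64  0.74:65,100,63  0.76:66,105,66  0.78:71,111,70  0.80:74,113,72  0.82:75,113,73  0.84:74,113,72  0.86:73,112,71  0.88:72,112,71  0.90:71,108,70  0.92:67,98,66  0.94:58,82,56  0.96:46,63,44  0.98:36,45,34  1.00:33,36,30  1.02:40,38,35  1.04:57,53,50  1.06:87,80,74  1.08:117,109,99  1.10:141,130,118
```

View pics/s11.png

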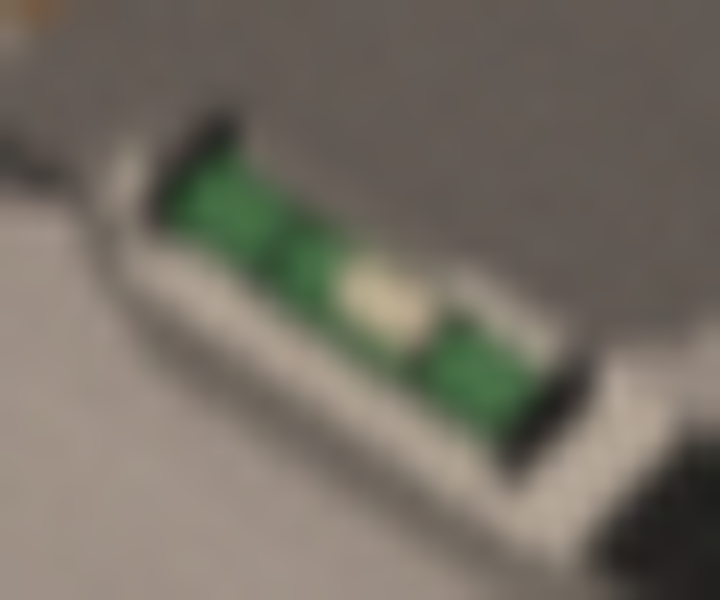

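```bash
python3 -m crank '[[1,0,0,0,0,0,6],[1,0,0,0,0,0,6],[1,0,0,0,0,0,6],[1,0,0,0,0,0,0],[1,0,0,0,0,0,0],[1,0,0,0,0,0,0],[1,0,0,0,0,0,0],[1,0,0,0,0,0,0]]'; python3 -m crank '[[1,0,0,0,0,0,0],[1,0,0,0,0,0,0],[1,0,0,0,0,0,0],[1,0,0,0,0,0,0],[1,0,0,0,0,0,0],[1,0,0,0,0,0,0],[1,0,0,0,0,0,0],[1,0,0,0,0,0,0]]'; python3 go.py .6165 -.074 .2617 -60;python3 bub.py s12.png 252.9 216.6 267.2 226.6
```

```text
time_s: 17.85
ee_pos: [0.6166, -0.0734, 0.2618]
orientation: [-3.139, 0.001, -1.343]
wrist_force: [-0.3, 0.4, -0.5]
width: 0.123
time_s: 18.65
ee_pos: [0.6166, -0.0734, 0.2618]
orientation: [-3.139, 0.002, -1.342]
wrist_force: [0.1, -0.0, 0.2]
width: 0.123
t 18.65 pos [ 0.6166 -0.0734  0.2618] rpy [-1.7985e+02  1.0000e-01 -7.6900e+01] F [ 0.1 -0.   0.2] w 0.123 j7 -0.56
shift [0.5 0.2 0.1] rot [ -0.16   0.08 -16.9 ]
-0.10:89,81,75  -0.08:76,70,65  -0.06:59,58,52  -0.04:46,51,42  -0.02:40,54,39  0.00:43,65,44  0.02:50,81,51  0.04:57,94,58  0.06:63,102,63  0.08:68,107,68  0.10:71,110,70  0.12:72,110,70  0.14:73,111,71  0.16:72,111,70  0.18:71,110,69  0.20:68,105,67  0.22:64,97,63  0.24:58,88,58  0.26:54,83,53  0.28:52,82,51  0.30:53,85,53  0.32:58,92,57  0.34:66,99,63  0.36:79,106,71  0.38:92,110,79  0.40:102,112,85  0.42:112,113,90  0.44:121,114,95  0.46:127,117,98  0.48:132,122,102  0.50:139,127,107  0.52:147,134,114  0.54:154,141,120  0.56:156,145,122  0.58:153,146,121  0.60:145,144,116  0.62:129,134,105  0.64:108,119,91  0.66:87,104,76  0.68:72,93,65  0.70:63,88,59  0.72:60,90,59  0.74:63,98,63  0.76:68,107,68  0.78:72,113,72  0.80:73,114,73  0.82:73,114,73  0.84:72,113,72  0.86:70,112,70  0.88:68,111,69  0.90:67,107,67  0.92:64,99,64  0.94:58,86,57  0.96:49,70,48  0.98:39,54,38  1.00:34,41,32  1.02:36,37,32  1.04:46,43,40  1.06:65,59,55  1.08:85,78,72  1.10:104,96,88
```

View pics/s12.png

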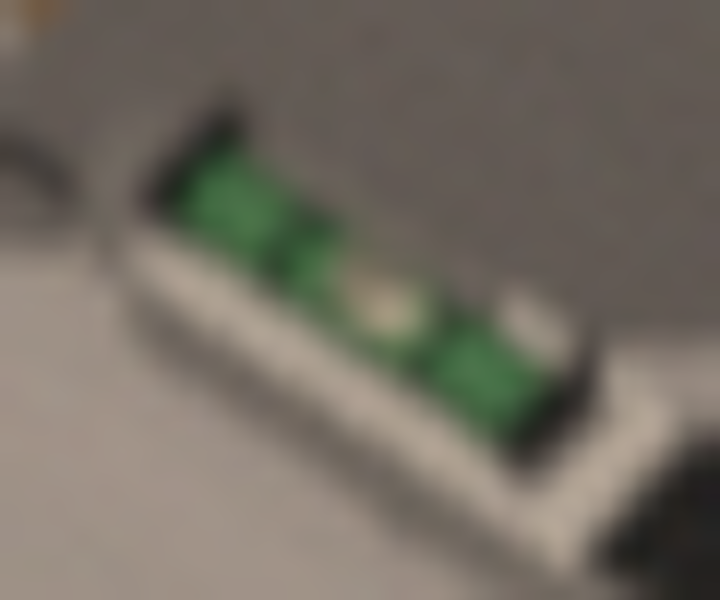

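```bash
python3 -m crank '[[1,0,0,0,0,0,4],[1,0,0,0,0,0,0],[1,0,0,0,0,0,0],[-0.1,0,0,0,0,0,0],[-0.1,0,0,0,0,0,0],[-0.1,0,0,0,0,0,0],[-0.1,0,0,0,0,0,0],[-0.1,0,0,0,0,0,0]]'; python3 -m crank '[[-0.1,0,0,-20,0,0,0],[-0.1,0,0,-40,0,0,0],[-0.1,0,0,-40,0,0,0],[-0.1,0,0,-40,0,0,0],[-0.1,0,0,-30,0,0,0],[-0.1,0,0,0,0,0,0]]'; python3 go.py .605 .100 .40 -86
python3 - <<'E'
from fit import *
p=vision.snapshot("top"); save(p,"t13.png",(180,300,110,230),5)
E
python3 bub.py s13.png 252.9 216.6 267.2 226.6
```

```text
time_s: 19.5
ee_pos: [0.6164, -0.0732, 0.2616]
orientation: [-3.14, 0.003, -1.408]
wrist_force: [0.0, -0.4, 0.5]
width: 0.502
time_s: 20.1
ee_pos: [0.6159, -0.0743, 0.4366]
orientation: [3.139, 0.003, -1.409]
wrist_force: [0.2, 0.1, -0.4]
width: 0.553
t 20.1 pos [ 0.6159 -0.0743  0.4366] rpy [ 1.7985e+02  1.6000e-01 -8.0710e+01] F [ 0.2  0.1 -0.4] w 0.553 j7 -0.8
shift [-173.7  -17.5   37. ] rot [0.15 0.16 5.29]
-0.10:144,134,122  -0.08:122,112,103  -0.06:93,88,80  -0.04:69,70,61  -0.02:55,64,50  0.00:52,69,48  0.02:53,81,51  0.04:57,93,56  0.06:63,102,61  0.08:68,108,66  0.10:70,110,68  0.12:72,110,69  0.14:73,111,70  0.16:72,111,70  0.18:69,108,68  0.20:66,105,66  0.22:65,100,65  0.24:61,91,60  0.26:55,84,54  0.28:54,83,52  0.30:59,88,56  0.32:68,98,63  0.34:82,109,73  0.36:105,126,89  0.38:131,141,106  0.40:152,154,121  0.42:172,164,134  0.44:186,171,143  0.46:190,174,146  0.48:188,173,144  0.50:186,172,143  0.52:185,171,142  0.54:183,170,141  0.56:177,166,137  0.58:164,157,128  0.60:145,146,115  0.62:120,131,98  0.64:95,114,81  0.66:74,98,67  0.68:61,87,58  0.70:55,82,54  0.72:55,86,56  0.74:59,94,60  0.76:65,103,64  0.78:70,110,69  0.80:72,113,71  0.82:73,113,72  0.84:72,112,71  0.86:70,110,69  0.88:68,109,67  0.90:67,106,65  0.92:65,98,62  0.94:57,85,56  0.96:47,69,47  0.98:39,52,38  1.00:35,41,34  1.02:38,38,35  1.04:48,46,43  1.06:65,61,57  1.08:85,79,73  1.10:104,96,89
```

View pics/s13.png

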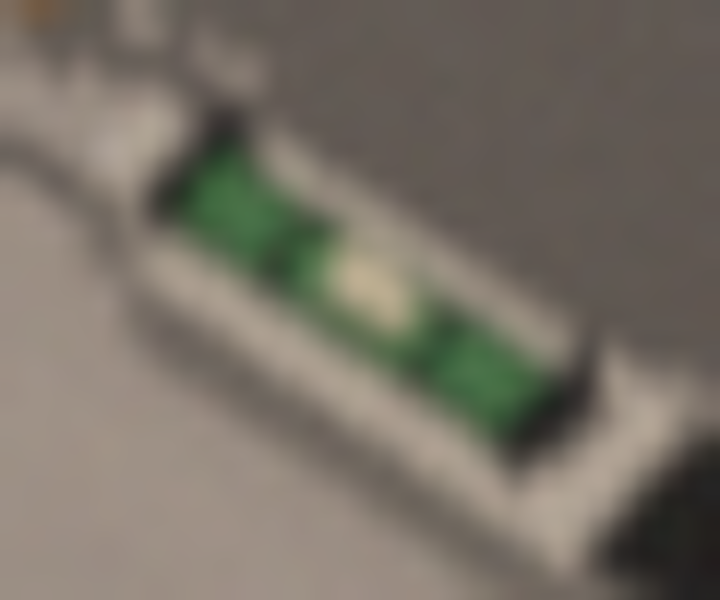

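View pics/t13.png

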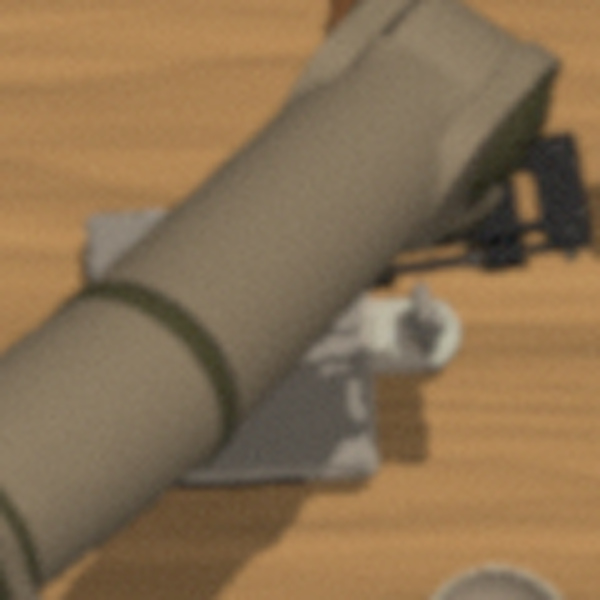

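Run:
```python
from fit import *
q=vision.snapshot("scene")
im=q["color"].astype(int)
m=np.zeros(im.shape[:2],np.uint8); m[215:250,262:292]=(im[215:250,262:292].max(2)<62)
n,l,st,ce=cv2.connectedComponentsWithStats(m); 
for i in range(1,n): print(st[i],ce[i],ray(q,ce[i],.082).round(4))
for r in vision.regions_of(q,"thumb_pad"): print(r["conf"],r["location"])
overlay(q,"s14.png",(.602,.1625,.0657,0),None,(.605,.061,.06,np.radians(-86.2)),(235,300,200,250),12)
```

```text
[266 226   3   3   4] [267.25 227.  ] [0.6083 0.0685 0.082 ]
[270 229  16  12  96] [277.65625    234.38541667] [0.6066 0.1089 0.082 ]
0.96 [269.5, 229.9]
```

View pics/s14.png

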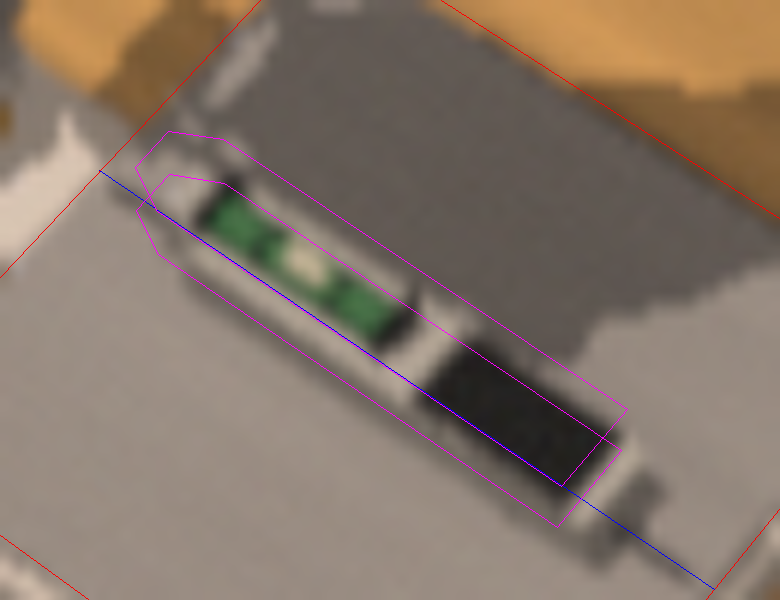

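```bash
python3 -m crank '[[1,-45,-5,5,0,0,1.3],[1,-45,-5,10,0,0,1.3],[1,-45,-5,10,0,0,1.3],[1,-45,0,10,0,0,1.3],[1,0,0,0,0,0,0],[1,0,0,0,0,0,0]]' 30;  python3 go.py .606 .107 .30 -86.2
```

```text
time_s: 20.9
ee_pos: [0.6053, 0.1126, 0.3873]
orientation: [3.12, -0.001, -1.507]
wrist_force: [0.3, -0.7, -0.7]
width: 0.079
t 20.9 pos [0.6053 0.1126 0.3873] rpy [ 1.7877e+02 -4.0000e-02 -8.6370e+01] F [ 0.3 -0.7 -0.7] w 0.079 j7 -1.11
shift [ 5.6 -2.2 87.3] rot [ 1.23 -0.03 -0.17]
```

```bash
python3 -m crank '[[1,4.5,-1,25,1.2,0,0],[1,0,0,25,0,0,0],[1,0,0,20,0,0,0],[1,0,0,0,0,0,0],[1,0,0,0,0,0,0]]';  python3 go.py .606 .107 .275 -86.2
```

```text
time_s: 21.4
ee_pos: [0.6059, 0.1033, 0.3131]
orientation: [3.138, -0.004, -1.512]
wrist_force: [1.5, -0.2, 0.4]
width: 0.009
t 21.4 pos [0.6059 0.1033 0.3131] rpy [179.81  -0.2  -86.61] F [ 1.5 -0.2  0.4] w 0.009 j7 -1.01
shift [-3.8 -0.5 38.1] rot [ 0.19 -0.2  -0.41]
```

```bash
python3 -m crank '[[1,-3,-0.5,18,0.2,-0.2,-0.4],[1,0,0,10,0,0,0],[1,0,0,0,0,0,0],[1,0,0,0,0,0,0]]';  python3 go.py .606 .107 .275 -86.2
python3 - <<'E'
from fit import *
q=vision.snapshot("scene"); save(q,"s15.png",(220,320,170,260),7)
E
```

```text
time_s: 21.8
ee_pos: [0.6074, 0.1038, 0.2877]
orientation: [-3.138, -0.0, -1.508]
wrist_force: [0.2, 0.7, -0.4]
width: 0.009
t 21.8 pos [0.6074 0.1038 0.2877] rpy [-179.78   -0.    -86.38] F [ 0.2  0.7 -0.4] w 0.009 j7 -0.97
shift [-3.3  1.3 12.7] rot [-0.22 -0.   -0.18]
```

View pics/s15.png

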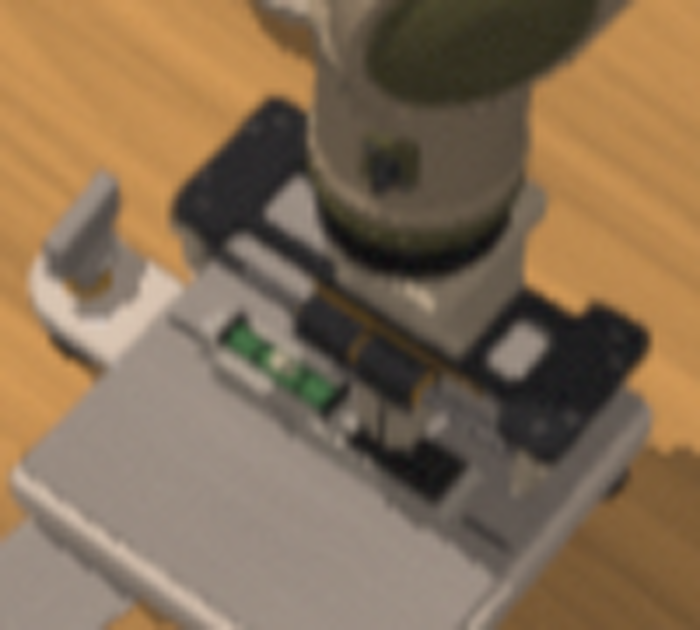

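```bash
python3 -m crank '[[1,-3.5,1.3,8,-0.2,0,0],[1,0,0,0,0,0,0]]';  python3 -m crank '[[1,0,0,4,0,0,0],[1,0,0,0,0,0,0]]'; python3 go.py .606 .107 .268 -86.2
```

```text
time_s: 22.05
ee_pos: [0.6061, 0.1074, 0.2805]
orientation: [-3.14, 0.0, -1.508]
wrist_force: [-0.2, 0.7, -0.2]
width: 0.006
time_s: 22.25
ee_pos: [0.6061, 0.1077, 0.2763]
orientation: [-3.139, 0.001, -1.507]
wrist_force: [1.1, -0.0, -0.6]
width: 0.001
t 22.25 pos [0.6061 0.1077 0.2763] rpy [-1.7988e+02  3.0000e-02 -8.6350e+01] F [ 1.1 -0.  -0.6] w 0.001 j7 -0.96
shift [0.7 0.1 8.3] rot [-0.12  0.03 -0.15]
```

```bash
python3 -m crank '[[1,-1,0.5,3,0,0,0],[1,0,0,0,0,0,0]]'; python3 -m crank '[[1,0,0,2,0,0,0]]'; python3 go.py .606 .107 .268 -86.2
```

```text
time_s: 22.45
ee_pos: [0.6055, 0.1088, 0.2731]
orientation: [-3.139, 0.0, -1.507]
wrist_force: [-1.5, 0.2, -0.2]
width: 0.003
time_s: 22.55
ee_pos: [0.6056, 0.1088, 0.2712]
orientation: [-3.139, 0.0, -1.507]
wrist_force: [-0.1, -0.6, -0.3]
width: 0.007
t 22.55 pos [0.6056 0.1088 0.2712] rpy [-1.7986e+02  3.0000e-02 -8.6350e+01] F [-0.1 -0.6 -0.3] w 0.007 j7 -0.96
shift [ 1.8 -0.3  3.2] rot [-0.14  0.03 -0.15]
```

```bash
for i in 1; do python3 -m crank '[[1,0,0,1.5,0,0,0]]'; python3 -m crank '[[1,0,0,1,0,0,0]]'; python3 -m crank '[[1,0,0,1,0,0,0]]'; done
```

```text
time_s: 22.65
ee_pos: [0.6056, 0.1088, 0.2695]
orientation: [-3.139, 0.0, -1.507]
wrist_force: [0.8, 0.0, 0.1]
width: 0.007
time_s: 22.75
ee_pos: [0.6056, 0.1087, 0.2683]
orientation: [-3.139, 0.0, -1.507]
wrist_force: [0.2, -0.7, 3.3]
width: 0.001
time_s: 22.85
ee_pos: [0.6056, 0.1085, 0.2682]
orientation: [-3.139, 0.001, -1.507]
wrist_force: [-5.9, 1.4, 22.9]
width: 0.005
```

```bash
python3 -m crank '[[1,0,0,0.3,0,0,0]]'; python3 -m crank '[[1,0,0,0.3,0,0,0]]'; python3 -m crank '[[1,0,0,0.4,0,0,0],[1,0,0,0.4,0,0,0]]';python3 bub.py s16.png 252.9 216.6 267.2 226.6
```

```text
time_s: 22.95
ee_pos: [0.6056, 0.1084, 0.2684]
orientation: [-3.139, 0.002, -1.508]
wrist_force: [-0.9, -0.1, 0.5]
width: 0.005
time_s: 23.05
ee_pos: [0.6056, 0.1083, 0.2684]
orientation: [-3.139, 0.002, -1.508]
wrist_force: [-1.8, 0.4, 3.9]
width: 0.007
time_s: 23.25
ee_pos: [0.6056, 0.1081, 0.2683]
orientation: [-3.138, 0.003, -1.508]
wrist_force: [-2.8, 0.8, 8.4]
width: 0.004
-0.10:143,132,121  -0.08:120,111,102  -0.06:91,86,79  -0.04:67,67,59  -0.02:53,62,49  0.00:49,68,48  0.02:51,80,51  0.04:56,92,57  0.06:63,101,62  0.08:69,107,67  0.10:71,109,68  0.12:70,109,68  0.14:69,109,67  0.16:69,109,67  0.18:67,107,66  0.20:67,105,66  0.22:66,99,65  0.24:61,90,60  0.26:55,83,54  0.28:53,82,52  0.30:58,87,56  0.32:67,97,63  0.34:81,109,72  0.36:104,125,88  0.38:130,141,106  0.40:152,152,120  0.42:169,160,132  0.44:177,163,137  0.46:173,159,134  0.48:160,149,125  0.50:143,134,113  0.52:131,122,103  0.54:123,116,97  0.56:116,112,92  0.58:108,110,86  0.60:100,109,82  0.62:89,106,76  0.64:75,98,67  0.66:64,89,59  0.68:57,82,54  0.70:54,80,53  0.72:55,85,55  0.74:60,94,60  0.76:67,103,66  0.78:71,109,70  0.80:72,111,71  0.82:71,111,70  0.84:70,110,70  0.86:70,110,70  0.88:71,111,70  0.90:69,108,68  0.92:63,97,62  0.94:55,83,54  0.96:46,68,46  0.98:37,51,36  1.00:32,39,31  1.02:34,36,31  1.04:45,44,40  1.06:62,58,54  1.08:78,73,68  1.10:90,84,78
```

View pics/s16.png

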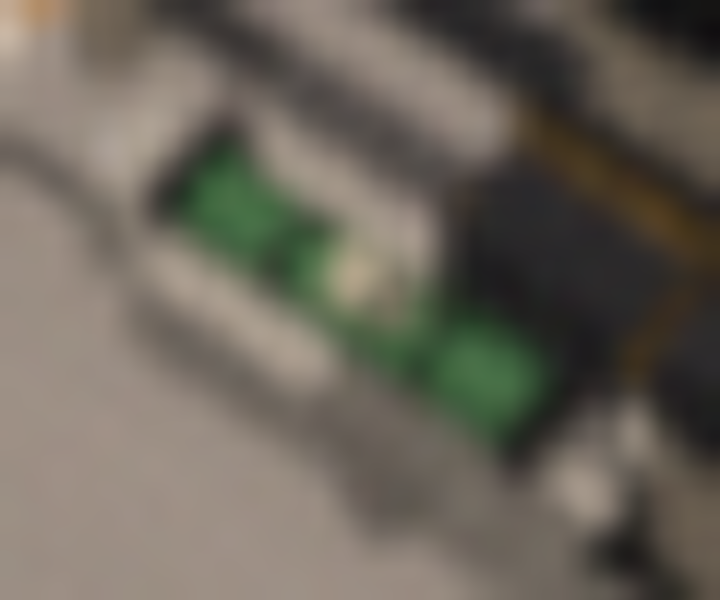

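```bash
python3 -m crank '[[1,0,0,0.5,0,0,0]]'
python3 - <<'E'
from h import *
for i in range(14):
    q=vision.snapshot("scene"); s=robot.observe(); print(s["time_s"],s["wrist_force"].round(1))
s=robot.observe(); print(s["ee_pos"])
E
```

```text
time_s: 23.4
ee_pos: [0.6055, 0.1081, 0.2683]
orientation: [-3.138, 0.004, -1.508]
wrist_force: [-2.7, -0.1, 9.6]
width: 0.003
23.45 [-2.8  0.7  8. ]
23.5 [-2.9  1.3  8.8]
23.55 [-2.3 -0.7  8.5]
23.6 [-2.9 -0.8  9. ]
23.65 [-2.8  0.7  9.9]
23.7 [-2.2  0.1  9.5]
23.75 [-0.7  0.7  8.7]
23.8 [-2.9  0.1  8.8]
23.85 [-2.6  0.2  8.9]
23.9 [-3.6  1.1  8.5]
23.95 [-2.6  0.2  8.7]
24.0 [-3.5  0.7  8.8]
24.05 [-2.   0.4  8.9]
24.1 [-2.5  0.1  8.4]
[0.60551721 0.10800571 0.26830944]
```

```bash
python3 bub.py s17.png >/dev/null
python3 - <<'E'
from h import *
q=vision.snapshot("scene"); save(q,"s18.png",s=1.5)
print(order.finish_job())
E
```

```text
the job is handed in; nothing more can be done
None
```

View pics/s18.png

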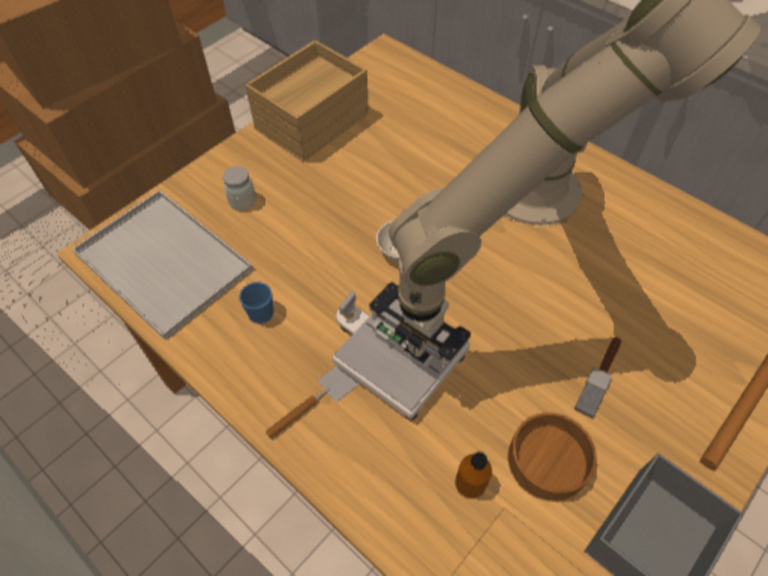

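I laid the level on the pan along the engraved line with its nose towards the foot and let go. I then turned the foot's wing knob about 65° clockwise. The closed fingers are still pressing on the thumb pad, and I handed the job in at about 24 s.

**Last checks:**
- **Bubble:** in the scene picture it sits within about 1 mm of the middle between the rings, both before pressing and under the push. Part of it was in shadow under the push.
- **Push:** the wrist force held steady at about 8.8 N upward for 0.7 s. With the level's own weight, that is roughly 11 N on the pan.
- **Level position:** from the pictures, it lies within about 3 mm of the line and about 10 mm of the middle along it.
- **Bystanders:** by eye, none have moved in the last picture. The arm partly hides the bowl there.

**What went less well:** while placing the level I pressed harder than intended, with the wrist force peaking at about 58 N. I backed off at once. That is below the 120 N wrist limit, and only the gripped level was touching the pan.

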